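# Load the sample scanner and send its sticking carriage home

### The arm

A 6-joint arm with a two-finger parallel gripper is mounted at the origin on the work surface. World frame = base frame: x ahead of the robot, y to its left, z up, the work surface at z = 0. Lengths are in mm, angles in rad, forces in N, time in s.
With the tool pointing down it reaches from about 275 to 750 mm from the base axis. Payload 10.2 kg.
Tool frame: the origin (TCP) lies between the finger pads; the fingertips stand 17 mm ahead of it and the grasp point (between the pads) lies 2 mm behind it (tips_ahead is the distance from the TCP to the fingertips, in mm); z points along the fingers, y is the line along which they close (so a half turn about z gives the same grasp; the last joint's range is limited). The gripper opens to 85 mm and grips with 20 to 120 N. Pads are 22 mm wide; open, the fingers measure 114 mm over their backs; the gripper's body (76 mm by 85 mm) begins 54 mm behind the grasp point. The pads swing forward as they close: fully open they stand 13 mm farther back than shut.
Start: joints at [1.032, 0.313, 1.498, -0, 1.331, -0.223], TCP at [163.066, 499.04, 248.294] pointing down, gripper open.
Joint ranges: [-2.94, 2.94], [-0.97, 2.17], [0.19, 2.56], [-1.23, 4.37], [0.02, 3.11], [-2.88, 2.88]. Speed limits (rad/s): [2.39, 2.39, 3.01, 3.14, 3.14, 3.14].

### API

Orientations are given as a unit quaternion [w, x, y, z].
In Python, from rig import sense, capture, finish_job, boxes_of, tips_ahead gives the robot as it stands.
- The arm moves only by the tool drive_tool, never from a script. Its argument "commands" is text: rows parted by semicolons, each of 7 numbers parted by spaces: the shift along the world's x, y, z in units of 0.1 m (1.0 is 0.1 m), then the turn, a rotation vector about the world's x, y, z in units of pi/4 rad (1.0 is pi/4 rad), then the opening in per cent of the stroke, from 0 (shut) to 100 (fully open). A call has 1 to 20 rows; each row shifts and turns the commanded pose from where the row before left it; what a row does not reach is not made up. A row lasts 1/12 s, in which the tool goes at most 41.7 mm and 7.16 degrees, less where a joint would pass 70% of its speed; a pose out of reach is approached as far as the arm can. A call with a number of a shift or a turn outside -1 to 1 is refused whole. A call with a gripper value outside its range is refused whole. The fingers move at their own pace and stop on an object; "force" is the grip in N (left out, the last holds). Time passes only in rows, so rows that do not move let the fingers close. It gives the time, the measured TCP pose, the force, the opening and the grip force at its end, in the units of the state.
- sense(): the state, without advancing time (a new reading comes with each control period).
- capture(name): name is "side" or "top"; returns a dict with "pixels" (384x512x3 uint8, blue, green, red), "fov_y" (degrees; the focal length in pixels is half the picture's height over the tangent of half this angle, whatever the lens; pixels are square), "cx", "cy" (the principal point, pixels), "position" and "attitude" of the camera in the world. Camera axes: x right, y down, z forward; pixel columns grow to the right and rows downward; lengths in mm; the calibration is good to about 2 mm. A picture is of the moment at which its call begins. There is no depth.
- finish_job(): hands the job in; it is judged then, once.
Trained networks look in a picture, given as the dict that the camera call returned (one of the last four; its "shot" number tells which), for a name from the list of things; names that differ only in an ending like _2 or _b are one class to them, and where a whole thing is asked for, a point or a joint stands for the part that bears it (a point fixed in the world has none). Each returns a list of dicts, best first, with "confidence" (0 to 1); they miss things now and then, are a little off and sometimes report something else, mostly with a low value. They report only what shows in the picture. A call takes as long as a camera call. They do not tell look-alikes from the thing itself.
- boxes_of(picture, name): "position" ([column, row] in pixels, amid what is visible of it).
The state is a dict: "time_s": time; "joints": joint angles; "dq": joint speeds; "tau": joint torques, N m; "eef_pos": TCP position; "ee_rot": TCP orientation; "force": force on the tool from outside, world axes, zero at the start; "wrist_torque": the same for the moment, N m; "grip_width": opening from 0.0 (shut) to 1.0 (fully open); "grip_force": force on a finger pad.
Only numpy, scipy, OpenCV 4.12 (cv2) and the standard library are available. Lean on these libraries where they do the work, as an engineer would, in place of code of your own. Each camera call takes 0.05 s, during which the arm holds its last target. There are 200 camera calls.

### The job

Set the lidded sample jar gently upright in the nest of the scanner's carriage and let go. Then push the carriage from behind, on its rear pad: it is stuck, so lean on it until it breaks free, and ease it along its rail under the hood until it is fully home against the stop hidden inside, with the indicator pin on the hood raised. Never push the carriage with more than 25 N or let it run away, leave everything else on the table where it is, and let go at the end.

Things in the scene. Friction and masses are not known exactly. Their poses are not given: they have to be found in the camera images.
- jar: the sample jar to load: a grey round jar with a white screw lid and a paper label, 52 mm across, 70 mm tall, about 0.15 to 0.3 kg. Origin: centre of its underside, z up along its axis. The open clear cup beside it may stand in its place and it in the cup's.
- nest (a point): the nest in the carriage's top: a square recess 58 mm wide each way, 14 mm deep, with a black rubber floor. The point is the centre of its floor (51 mm above the table). x: across the rail; y: along the rail, towards the hood and the stop; z: up. The jar stands in it with 56 mm showing.
- push_pad (a point): middle of the outer face of the carriage's rear pad (upright black rubber plate 90 mm wide, 24 to 62 mm above the table, on the end away from the hood), axes as for the nest: push along +y. The pad gives 1 mm per 3.5 N, 9 mm at most. The carriage is an aluminium block 150 mm long, the nest's centre 117 mm ahead of the pad. The rail bed behind is 20 mm high. When home the pad is still 65 to 90 mm outside the hood's mouth.
- carriage (a joint): travel of the carriage from where it was stuck, m, growing towards the hood. 9 to 18 N break it free within the first 12 mm (the first 3 mm may be play); it may jump a few mm, then slides with about 3 N and stays where it is left. The stop, a rubber buffer hidden in the hood, meets it 80 to 135 mm along, not known beforehand, and yields about 1 mm per 6 N.
- pin (a joint): height of the steel indicator pin above its lowest place, m: it stays at 0 until the carriage is 6 mm short of the stop, then rises 2 mm for each mm, 12 mm when the carriage just touches the buffer and a little more when it is pressed.
- pin_top (a point): top of the indicator pin, a round dark steel pin 12 mm across in a steel collar on the hood's roof, on its centre line, 110 mm behind the mouth. Pin down: its top is 143 mm above the table.
- scanner: the scanner's fixed bed and hood. Origin on the table on the rail's centre line, 15 mm before the hood's mouth; axes as for the nest. The bed is 120 mm wide, from y = -200 to 160 mm. The hood is a white box 144 mm wide, 150 mm long along the rail, top 138 mm above the table, open towards the carriage (mouth 112 mm wide, underside of the roof 130 mm above the table).
- cup: bystander: an open clear plastic cup, 60 mm across, 85 mm tall; origin at the centre of its underside.
- pot: bystander: a small white lidded pot, 44 mm across, 38 mm tall, smaller than the jar; origin at the centre of its underside.
- tape: bystander: a cardboard ring, 90 mm across, 24 mm tall; origin at the centre of its underside.
There are look-alikes about, which are no part of the job. Leave any blue or orange look-alike of the jar alone.

How it is judged:
By the outcome, as a careful person would: the job done as asked, in the order asked, and still so for the second after the job is handed in, with the robot touching nothing.
It also fails if it takes over 72 s, if anything falls off the work surface, if the arm or the gripper's body presses on something with over 40 N, if the wrist force passes 120 N, or if a joint passes its speed limit or range.

## Working session

There is one attempt and no reset: what is moved stays moved. The work goes in short steps, Python scripts to look and compute and a tool call to move; the robot and the scene stay as the last step left them, time stands still between calls to the robot, and variables do not carry over. Pictures are saved under pics/ and viewed, at most 10 in all, crops included, and the job is handed in when it is done.

Besides the shell and the picture viewer there is one more tool, called by a JSON object that holds its "name" and its "arguments". drive_tool: Moves the arm, as the interface text tells. Shifts and turns lie within -1 to 1; 1 stands for 0.1 m of shift or pi/4 rad of turn. Its arguments: {"type":"object","properties":{"commands":{"type":"string"},"force":{"type":"number"}},"required":["commands"]}

```bash
mkdir -p pics
cat > h.py <<'E'
import numpy as np, cv2
from scipy.spatial.transform import Rotation as R
from rig import *
def cam(p):
    f=192/np.tan(np.radians(p["fov_y"])/2); q=p["attitude"]
    q=np.array(q,float)
    M=R.from_quat(q[[1,2,3,0]]).as_matrix() if q.size==4 else q.reshape(3,3)
    return f,M,np.array(p["position"],float)
def ray(p,px):
    f,M,c=cam(p); d=M@np.array([(px[0]-p["cx"])/f,(px[1]-p["cy"])/f,1]); return c,d
def onz(p,px,z):
    c,d=ray(p,px); return c+d*(z-c[2])/d[2]
def proj(p,X):
    f,M,c=cam(p); v=M.T@(np.array(X,float)-c); return np.array([p["cx"]+f*v[0]/v[2],p["cy"]+f*v[1]/v[2]])
E
python3 - <<'E'
from h import *
out=[]
for n in("top","side"):
    p=capture(n); out.append(p["pixels"]); print(n,{k:v for k,v in p.items() if k!="pixels"})
    cv2.imwrite(f"pics/{n}0.png",p["pixels"])
    for t in("jar","nest","push_pad","carriage","pin_top","scanner","cup","pot","tape"):
        print(t,[(np.round(b["position"]).tolist(),round(b["confidence"],2)) for b in boxes_of(p,t)[:4]])
print(sense())
E
```

```text
top {'fov_y': 44.483970320018216, 'cx': 254.4448715511439, 'cy': 193.2775006155313, 'position': array([ 234.05643379, -140.13867604, 1344.70179645]), 'attitude': array([ 0.07980132, -0.69601577,  0.709182  , -0.07908656]), 'shot': 1}
jar [([320.0, 176.0], 0.91), ([340.0, 146.0], 0.86), ([378.0, 158.0], 0.84), ([289.0, 146.0], 0.63)]
nest [([238.0, 196.0], 0.55)]
push_pad [([322.0, 258.0], 0.5)]
carriage [([238.0, 195.0], 0.93)]
pin_top []
scanner [([186.0, 202.0], 0.61)]
cup [([235.0, 196.0], 0.24)]
pot [([321.0, 258.0], 0.72)]
tape [([378.0, 193.0], 0.61)]
side {'fov_y': 42.43502358899877, 'cx': 253.18229025682126, 'cy': 191.18571305092624, 'position': array([-205.36837361, -811.28724838, 1151.68471622]), 'attitude': array([-0.34237304,  0.8488079 , -0.37563592,  0.14561424]), 'shot': 2}
jar [([325.0, 298.0], 0.91), ([315.0, 202.0], 0.76), ([356.0, 223.0], 0.73), ([374.0, 253.0], 0.64)]
nest [([242.0, 198.0], 0.69)]
push_pad [([265.0, 212.0], 0.52)]
carriage [([242.0, 201.0], 0.86)]
pin_top [([244.0, 199.0], 0.33)]
scanner [([209.0, 176.0], 0.56), ([243.0, 200.0], 0.17)]
cup [([289.0, 249.0], 0.58)]
pot [([262.0, 285.0], 0.82)]
tape [([349.0, 277.0], 0.88)]
{'time_s': 1.0, 'joints': array([ 1.03158344e+00,  3.12890841e-01,  1.49771355e+00,  2.19267894e-05,
        1.33101346e+00, -2.23448425e-01]), 'dq': array([-6.56841353e-05,  1.57363663e-03,  7.84836780e-04, -4.17547863e-04,
        9.03235609e-04, -3.89605802e-04]), 'tau': array([ 1.15539886e-03, -4.12161577e+01, -2.59898722e+01, -1.39305293e-04,
        5.40754991e-04, -1.89286146e-05]), 'eef_pos': array([163.06526761, 499.032367  , 248.29375652]), 'ee_rot': array([-1.45752104e-05,  1.57229703e-01,  9.87562059e-01, -7.73488321e-06]), 'force': array([0.91735879, 0.65775533, 0.25628811]), 'wrist_torque': array([-0.03366406,  0.0199571 , -0.00657697]), 'grip_force': 0.0, 'grip_width': 0.9971581470511942}
```

```bash
python3 -c "
import cv2
for n in('top','side'):
    a=cv2.imread(f'pics/{n}0.png');cv2.imwrite(f'pics/{n}0b.png',cv2.resize(a,(800,600),interpolation=cv2.INTER_CUBIC))"
```

```text
(no output)
```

View pics/top0b.png

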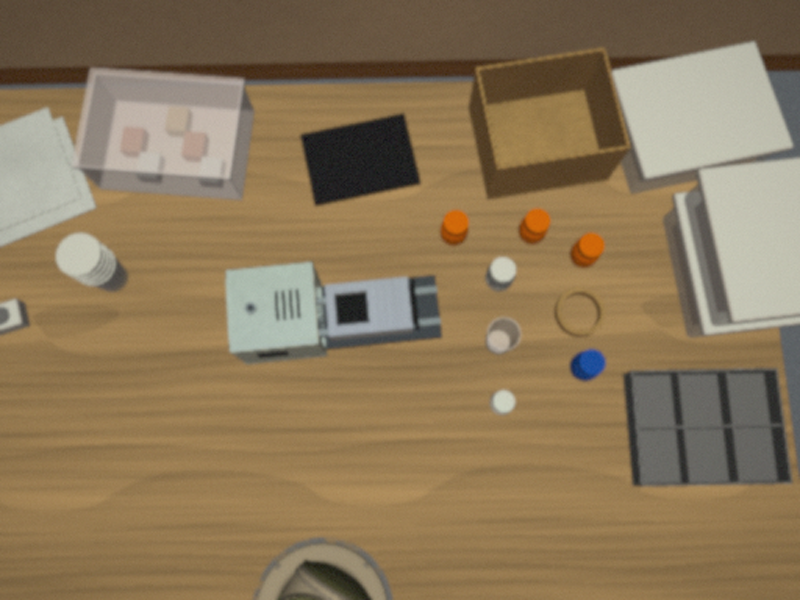

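View pics/side0b.png

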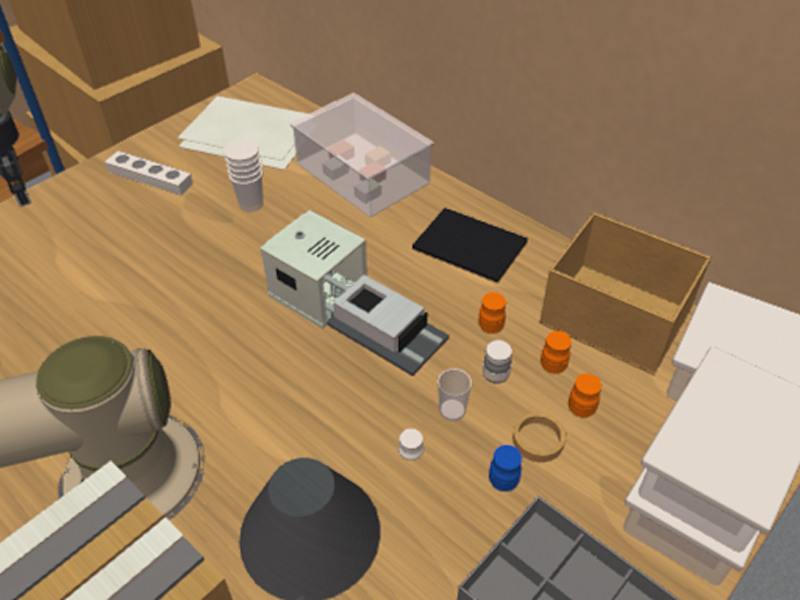

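The top view (800-px scale) shows the candidates for the jar: 
- white-lidded grey jar at (502,270)
- orange look-alikes at (455,226), (536,225) and (589,249)
- blue look-alike at (588,364)
- small white pot at (503,402)
- clear cup at (503,336)

I choose the white-lidded grey one; it is at (497,360) in the side view. The hood is on the left, and the carriage's pad faces right at about (415,305). Next is a close crop.

Run:
```python
from h import *
a=cv2.imread('pics/top0.png')[140:260,140:340]; b=cv2.imread('pics/side0.png')[130:280,165:345]
a=cv2.resize(a,(800,480),interpolation=cv2.INTER_CUBIC); cv2.imwrite('pics/ca.png',a)
b=cv2.resize(b,(720,600),interpolation=cv2.INTER_CUBIC); cv2.imwrite('pics/cb.png',b)
```

```text
(no output)
```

View pics/ca.png

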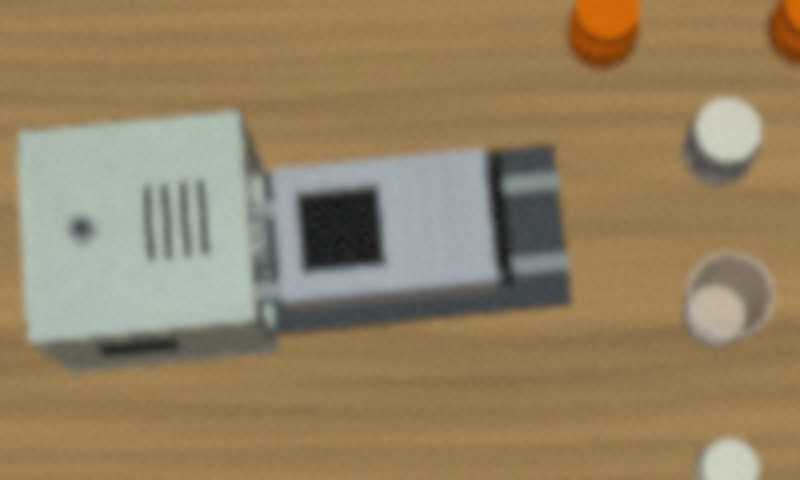

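View pics/cb.png

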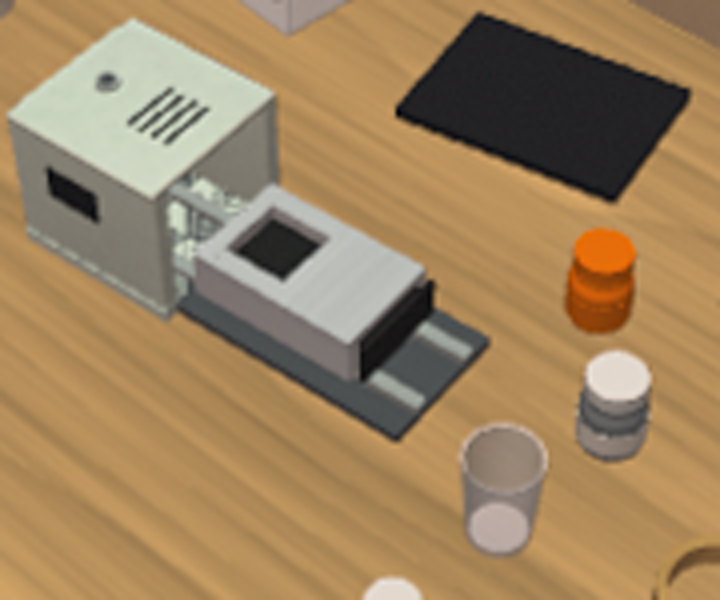

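```bash
cat > fit.py <<'E'
from h import *
from scipy.optimize import least_squares
def meta(pos,att,fov,cx,cy): return dict(position=pos,attitude=att,fov_y=fov,cx=cx,cy=cy)
T=meta([234.05643379,-140.13867604,1344.70179645],[0.07980132,-0.69601577,0.709182,-0.07908656],44.483970320018216,254.4448715511439,193.2775006155313)
S=meta([-205.36837361,-811.28724838,1151.68471622],[-0.34237304,0.8488079,-0.37563592,0.14561424],42.43502358899877,253.18229025682126,191.18571305092624)
ta=lambda u,v:np.array([140+u/4,140+v/4]); sb=lambda u,v:np.array([165+u/4,130+v/4])
if __name__=="__main__":
    tri=[]
    for n,a,b in(("jarlid",ta(727,131),sb(617,377)),("nestfloor",ta(341,228),sb(279,249)),("pin",ta(81,229),sb(107,82))):
        def r(X): return np.r_[proj(T,X)-a,proj(S,X)-b]
        s=least_squares(r,[500,0,50]); print(n,s.x.round(1),s.fun.round(2))
    print("jar top-only z70",onz(T,ta(727,131),70).round(1),"side",onz(S,sb(617,377),70).round(1))
    print("nest z51",onz(T,ta(341,228),51).round(1),onz(S,sb(279,249),51).round(1))
    obs=[(T,(60,-200,20),ta(553,147)),(T,(-60,-200,20),ta(569,302)),(T,(72,165,138),ta(20,132)),(T,(72,15,138),ta(238,111)),(T,(-72,165,138),ta(30,340)),(T,(-72,15,138),ta(255,328)),(T,(0,125,143),ta(81,229)),
    (S,(0,125,143),sb(107,82)),(S,(72,165,138),sb(133,20)),(S,(72,15,138),sb(275,97)),(S,(-72,15,138),sb(155,195)),(S,(-72,165,138),sb(10,117)),(S,(60,-200,20),sb(490,342)),(S,(-60,-200,20),sb(397,438))]
    def W(q,P): c,s=np.cos(q[2]),np.sin(q[2]); return np.array([q[0]+c*P[0]-s*P[1],q[1]+s*P[0]+c*P[1],P[2]])
    s=least_squares(lambda q:np.concatenate([proj(c,W(q,P))-o for c,P,o in obs]),[500,100,0]); print("scanner",s.x.round(3)); print(s.fun.reshape(-1,2).round(1).tolist())
    c,d=np.cos(s.x[2]),np.sin(s.x[2])
    for n,z,a,b in(("nest",51,ta(341,228),sb(279,249)),):
        for cm,px in((T,a),(S,b)):
            X=onz(cm,px,z)[:2]-s.x[:2]; print(n,"in scanner",(np.array([[c,d],[-d,c]])@X).round(1))
    # pad outer top edge middle z62
    for cm,px in((T,(ta(494,153)+ta(512,281))/2),(S,(sb(433,284)+sb(362,345))/2)):
        X=onz(cm,px,62); print("pad top",X.round(1),(np.array([[c,d],[-d,c]])@(X[:2]-s.x[:2])).round(1))
E
python3 fit.py
```

```text
jarlid [ 581.7 -331.8   67.1] [-0.17  0.25  0.29 -0.1 ]
nestfloor [518.9 -58.6  56.6] [-0.25  0.38  0.48 -0.13]
pin [503.7 107.1 138.5] [-0.17  0.26  0.36 -0.08]
jar top-only z70 [ 581.6 -331.9   70. ] side [ 578.8 -332.7   70. ]
nest z51 [521.2 -59.   51. ] [521.2 -54.1  51. ]
scanner [ 5.1145e+02 -1.9523e+01  7.2000e-02]
[[0.9, -0.0], [1.2, 1.6], [-0.4, 0.0], [1.2, 0.3], [-0.8, 1.3], [0.6, -0.8], [0.2, 0.3], [0.3, -0.7], [0.3, -1.0], [0.9, -1.0], [-0.8, 0.8], [-1.2, -1.1], [0.6, -2.0], [-0.3, -1.4]]
nest in scanner [  6.9 -40.1]
nest in scanner [  7.2 -35.2]
pad top [ 524.5 -173.2   62. ] [   1.9 -154.2]
pad top [ 524.3 -172.9   62. ] [   1.8 -153.9]
```

```bash
cat > nest.py <<'E'
from fit import *
from scipy.optimize import minimize
def poly(cam,x,y,yaw,z,h=29):
    c,s=np.cos(yaw),np.sin(yaw)
    return np.array([proj(cam,(x+c*a-s*b,y+s*a+c*b,z)) for a,b in((-h,-h),(h,-h),(h,h),(-h,h))])
def mask(cam,q,box,K=8):
    u0,v0,w,h=box; ms=[]
    for z in(51,65):
        m=np.zeros((h*K,w*K),np.uint8); P=(poly(cam,*q,z)-[u0-.5,v0-.5])*K-.5
        cv2.fillPoly(m,[np.round(P*16).astype(np.int32)],255,shift=4); ms.append(m)
    m=cv2.GaussianBlur(cv2.bitwise_and(*ms).astype(np.float32)/255,(0,0),1.0*K)
    return cv2.resize(m,(w,h),interpolation=cv2.INTER_AREA)
def cost(q,views):
    e=0
    for cam,g,box in views:
        u0,v0,w,h=box; m=mask(cam,q,box).ravel(); I=g[v0:v0+h,u0:u0+w].ravel()
        A=np.c_[m,np.ones_like(m)]; r=I-A@np.linalg.lstsq(A,I,rcond=None)[0]; e+=(r**2).mean()
    return e
def gray(n): return cv2.cvtColor(cv2.imread(n),cv2.COLOR_BGR2GRAY).astype(np.float32)
def fitn(views,q0): 
    s=minimize(lambda p:cost((p[0],p[1],p[2]/50),views),[q0[0],q0[1],q0[2]*50],method="Nelder-Mead",options=dict(initial_simplex=np.array([q0[0],q0[1],q0[2]*50])+np.array([[0,0,0],[6,0,0],[0,6,0],[0,0,4]])))
    return s.x[0],s.x[1],s.x[2]/50,s.fun
if __name__=="__main__":
    v1=(T,gray('pics/top0.png'),(207,180,37,36)); v2=(S,gray('pics/side0.png'),(219,180,30,24))
    for v in([v1],[v2],[v1,v2]): print(np.round(fitn(v,(518,-59,.09)),3))
    for n,a,b,z in(("hoodfar",ta(20,132),ta(238,111),138),("hoodnear",ta(30,340),ta(255,328),138),("bed",ta(290,331),ta(569,302),20),("carr",ta(275,172),ta(487,149),65),("carrnear",ta(290,302),ta(499,283),65)):
        d=onz(T,a,z)-onz(T,b,z); print(n,np.arctan2(-d[0],d[1]).round(3),((onz(T,a,z)+onz(T,b,z))/2).round(1))
    for n,a,b,z in(("hoodfar",sb(133,20),sb(275,97),138),("hoodnear",sb(10,117),sb(155,195),138),("bed",sb(195,320),sb(397,438),20),("carr",sb(275,187),sb(425,270),65),("carrnear",sb(197,255),sb(350,343),65)):
        d=onz(S,a,z)-onz(S,b,z); print(n,np.arctan2(-d[0],d[1]).round(3),((onz(S,a,z)+onz(S,b,z))/2).round(1))
E
python3 nest.py
```

```text
[ 5.20471e+02 -5.76030e+01  8.40000e-02  3.79164e+02]
[ 5.18058e+02 -5.30540e+01  8.70000e-02  5.55328e+02]
[ 5.192060e+02 -5.530000e+01  6.800000e-02  1.111262e+03]
hoodfar 0.081 [577.3  76.5 138. ]
hoodnear 0.035 [433.8  64.8 138. ]
bed 0.086 [ 462.1 -120.2   20. ]
carr 0.092 [566.2 -88.3  65. ]
carrnear 0.073 [471.6 -96.8  65. ]
hoodfar 0.066 [572.1  73.5 138. ]
hoodnear 0.109 [434.7  62.1 138. ]
bed 0.095 [ 453.8 -132.1   20. ]
carr 0.079 [563.8 -87.6  65. ]
carrnear 0.087 [472.3 -94.6  65. ]
```

The close crops confirm the choice: the grey jar has its white lid at (727,131) in the top crop and (617,377) in the side crop. The cup stands next to it at (730,295). I'll move above the jar now.

{"name": "drive_tool", "arguments": {"commands": "0.139 -0.277 0 0 0 -0.05 100;0.139 -0.277 0 0 0 -0.05 100;0.139 -0.277 0 0 0 -0.05 100;0.139 -0.277 0 0 0 -0.05 100;0.139 -0.277 0 0 0 -0.05 100;0.139 -0.277 0 0 0 -0.05 100;0.139 -0.277 0 0 0 -0.05 100;0.139 -0.277 0 0 0 -0.05 100;0.139 -0.277 0 0 0 -0.05 100;0.139 -0.277 0 0 0 -0.05 100;0.139 -0.277 0 0 0 -0.05 100;0.139 -0.277 0 0 0 -0.05 100;0.139 -0.277 0 0 0 -0.05 100;0.139 -0.277 0 0 0 -0.05 100;0.139 -0.277 0 0 0 -0.05 100;0.139 -0.277 0 0 0 -0.05 100;0.139 -0.277 0 0 0 -0.05 100;0.139 -0.277 0 0 0 -0.05 100;0.139 -0.277 0 0 0 -0.05 100;0.139 -0.277 0 0 0 -0.05 100", "force": 30}}

```text
time_s: 2.67
eef_pos: [441.5, -56.6, 248.4]
ee_rot: [0.0, 0.524, 0.852, 0.0]
force: [0.7, 0.2, -0.3]
grip_width: 0.999
grip_force: 0.0
```

{"name": "drive_tool", "arguments": {"commands": "0.139 -0.277 0 0 0 -0.05 100;0.139 -0.277 0 0 0 -0.05 100;0.139 -0.277 0 0 0 -0.05 100;0.139 -0.277 0 0 0 -0.05 100;0.139 -0.277 0 0 0 -0.05 100;0.139 -0.277 0 0 0 -0.05 100;0.139 -0.277 0 0 0 -0.05 100;0.139 -0.277 0 0 0 -0.05 100;0.139 -0.277 0 0 0 -0.05 100;0.139 -0.277 0 0 0 -0.05 100;0 0 0 0 0 0 100;0 0 0 0 0 0 100"}}

```text
time_s: 3.67
eef_pos: [580.0, -332.9, 247.0]
ee_rot: [-0.001, 0.68, 0.733, -0.0]
force: [0.1, 1.1, -1.0]
grip_width: 1.0
grip_force: 0.0
```

{"name": "drive_tool", "arguments": {"commands": "0.01 0.01 -0.25 0 0 0 100;0 0 -0.25 0 0 0 100;0 0 -0.25 0 0 0 100;0 0 -0.25 0 0 0 100;0 0 -0.2 0 0 0 100;0 0 -0.2 0 0 0 100;0 0 -0.15 0 0 0 100;0 0 -0.15 0 0 0 100;0 0 -0.15 0 0 0 100;0 0 -0.12 0 0 0 100;0 0 -0.05 0 0 0 100;0 0 -0.05 0 0 0 100;0 0 0 0 0 0 100;0 0 0 0 0 0 100"}}

```text
time_s: 4.83
eef_pos: [581.3, -331.0, 42.0]
ee_rot: [0.0, 0.679, 0.734, 0.0]
force: [-0.9, -0.1, 0.4]
grip_width: 0.996
grip_force: 0.0
```

Run:
```python
from h import *
s=sense(); print(s["eef_pos"].round(1),s["force"].round(1))
a=capture("side")["pixels"][180:270,260:380]; b=capture("top")["pixels"][130:220,270:390]
cv2.imwrite("pics/g1.png",cv2.resize(np.hstack([a,b]),(800,300),interpolation=cv2.INTER_CUBIC))
```

```text
[ 581.3 -331.    42. ] [-0.9 -0.1  0.4]
```

View pics/g1.png

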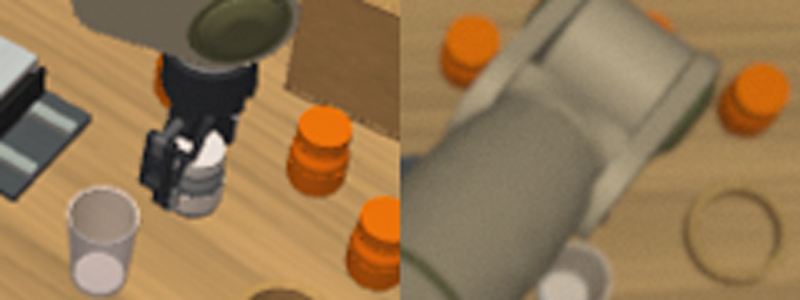

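In the side crop, the fingers straddle the grey jar at (200,170) with no contact. I'll close and lift.

{"name": "drive_tool", "arguments": {"commands": "0 0 0 0 0 0 0;0 0 0 0 0 0 0;0 0 0 0 0 0 0;0 0 0 0 0 0 0;0 0 0 0 0 0 0;0 0 0 0 0 0 0;0 0 0 0 0 0 0;0 0 0 0 0 0 0;0 0 0 0 0 0 0;0 0 0 0 0 0 0", "force": 35}}

```text
time_s: 5.77
eef_pos: [581.5, -331.1, 42.2]
ee_rot: [0.001, 0.679, 0.734, 0.0]
force: [0.7, 0.9, 5.4]
grip_width: 0.587
grip_force: 36.4
```

{"name": "drive_tool", "arguments": {"commands": "0 0 0.05 0 0 0 0;0 0 0.1 0 0 0 0;0 0 0.2 0 0 0 0;0 0 0.2 0 0 0 0;0 0 0.2 0 0 0 0;0 0 0.2 0 0 0 0;0 0 0.2 0 0 0 0;0 0 0.2 0 0 0 0;0 0 0.1 0 0 0 0;0 0 0 0 0 0 0"}}

```text
time_s: 6.6
eef_pos: [581.6, -331.4, 189.1]
ee_rot: [0.002, 0.679, 0.734, 0.0]
force: [-0.3, 0.5, -1.9]
grip_width: 0.587
grip_force: 37.0
```

{"name": "drive_tool", "arguments": {"commands": "-0.03 0.1 0 0 0 0 0;-0.05 0.22 0 0 0 0 0;-0.05 0.22 0 0 0 0 0;-0.05 0.22 0 0 0 0 0;-0.05 0.22 0 0 0 0 0;-0.05 0.22 0 0 0 0 0;-0.05 0.22 0 0 0 0 0;-0.05 0.22 0 0 0 0 0;-0.05 0.22 0 0 0 0 0;-0.05 0.22 0 0 0 0 0;-0.05 0.22 0 0 0 0 0;-0.05 0.22 0 0 0 0 0;-0.05 0.22 0 0 0 0 0;-0.01 0 -0.1 0 0 0 0;0 0 -0.2 0 0 0 0;0 0 -0.2 0 0 0 0;0 0 -0.1 0 0 0 0;0 0 0 0 0 0 0;0 0 0 0 0 0 0;0 0 0 0 0 0 0"}}

```text
time_s: 8.27
eef_pos: [517.5, -57.3, 127.0]
ee_rot: [0.001, 0.679, 0.734, 0.0]
force: [0.6, -0.3, -1.0]
grip_width: 0.592
grip_force: 37.1
```

Run:
```python
from h import *
s=sense(); print(s["eef_pos"].round(1),s["force"].round(1))
a=capture("side")["pixels"]; b=capture("top")["pixels"]
cv2.imwrite("pics/h_s.png",a);cv2.imwrite("pics/h_t.png",b)
cv2.imwrite("pics/h1.png",cv2.resize(a[130:230,190:310],(720,600),interpolation=cv2.INTER_CUBIC))
```

```text
[517.5 -57.3 127. ] [ 0.6 -0.3 -1. ]
```

View pics/h1.png

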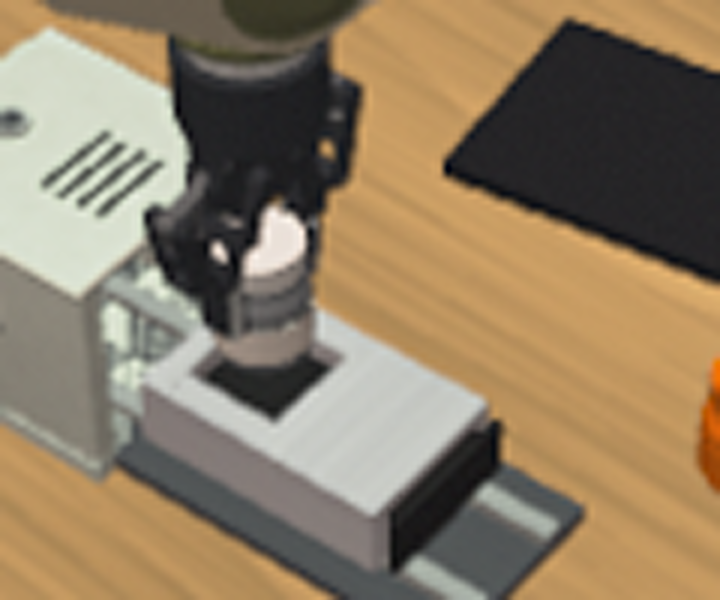

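Run:
```python
from fit import *
cr=lambda P:((np.array(P)-[190,130])*6).round(0)
yaw=.083;c,s=np.cos(yaw),np.sin(yaw)
def rim(x,y,z=65): return np.array([cr(proj(S,(x+c*a-s*b,y+s*a+c*b,z))) for a,b in((-29,-29),(-29,29),(29,-29))])
print("rim pred 518,-57",rim(518,-57).tolist()); print("floor",rim(518,-57,51).tolist())
print("rim front corner world",onz(S,(190+275/6,130+418/6),65).round(1),"-> centre",(onz(S,(190+275/6,130+418/6),65)[:2]+[29*(c-s),29*(c+s)]).round(1))
t=np.linspace(0,6.28,200)
E=np.array([cr(proj(S,(517.5+26*np.cos(a),-57.3+26*np.sin(a),85))) for a in t]); print("jar base pred u",E[:,0].min(),E[:,0].max(),"vmax",E[:,1].max())
E=np.array([cr(proj(S,(517.5+26*np.cos(a),-57.3+26*np.sin(a),155))) for a in t]); print("lid pred u",E[:,0].min(),E[:,0].max(),"v",E[:,1].min(),E[:,1].max())
for d in((5,0),(0,5)): print(d,cr(proj(S,(517.5+d[0],-57.3+d[1],85)))-cr(proj(S,(517.5,-57.3,85))))
from nest import *
for n,v in(("t0",(T,gray('pics/top0.png'),(207,180,37,36))),):
    for off in((0,0),): pass
```

```text
rim pred 518,-57 [[276.0, 420.0], [187.0, 369.0], [347.0, 353.0]]
floor [[277.0, 438.0], [188.0, 388.0], [348.0, 372.0]]
rim front corner world [492.1 -87.4  65. ] -> centre [518.6 -56.1]
jar base pred u 214.0 317.0 vmax 371.0
lid pred u 207.0 314.0 v 197.0 271.0
(5, 0) [ 6. -5.]
(0, 5) [-8. -5.]
```

The picture shows the jar above the nest: base arc spans u 218–316 with its bottom at v 368, and the rim's front corner is at (275,418). All are within about 2 mm of prediction, so I'll lower it while feeling for contact.

{"name": "drive_tool", "arguments": {"commands": "0.005 0.005 -0.05 0 0 0 0;0 0 -0.05 0 0 0 0;0 0 -0.05 0 0 0 0;0 0 -0.03 0 0 0 0;0 0 -0.03 0 0 0 0;0 0 -0.02 0 0 0 0;0 0 -0.02 0 0 0 0;0 0 0 0 0 0 0;0 0 0 0 0 0 0"}}

```text
time_s: 9.12
eef_pos: [517.6, -56.5, 101.3]
ee_rot: [-0.0, 0.679, 0.734, -0.0]
force: [0.0, -0.3, -3.0]
grip_width: 0.588
grip_force: 37.1
```

{"name": "drive_tool", "arguments": {"commands": "0 0 -0.015 0 0 0 0;0 0 -0.015 0 0 0 0;0 0 -0.01 0 0 0 0;0 0 -0.01 0 0 0 0;0 0 -0.01 0 0 0 0;0 0 0 0 0 0 0"}}

```text
time_s: 9.62
eef_pos: [517.5, -56.5, 95.1]
ee_rot: [-0.0, 0.679, 0.734, -0.0]
force: [-0.3, -0.4, -2.1]
grip_width: 0.586
grip_force: 37.1
```

{"name": "drive_tool", "arguments": {"commands": "0 0 -0.01 0 0 0 0;0 0 -0.005 0 0 0 0;0 0 0 0 0 0 0"}}

```text
time_s: 9.87
eef_pos: [517.5, -56.4, 93.7]
ee_rot: [-0.0, 0.679, 0.734, -0.0]
force: [-0.8, -0.3, -2.1]
grip_width: 0.589
grip_force: 37.1
```

{"name": "drive_tool", "arguments": {"commands": "0 0 -0.005 0 0 0 0;0 0 -0.005 0 0 0 0;0 0 0 0 0 0 0"}}

```text
time_s: 10.12
eef_pos: [517.6, -56.5, 93.2]
ee_rot: [0.0, 0.679, 0.734, 0.0]
force: [-2.4, 0.7, 4.2]
grip_width: 0.584
grip_force: 37.5
```

{"name": "drive_tool", "arguments": {"commands": "0 0 0 0 0 0 60;0 0 0 0 0 0 63;0 0 0 0 0 0 68;0 0 0 0 0 0 75;0 0 0 0 0 0 85;0 0 0 0 0 0 90;0 0 0 0 0 0 90;0 0 0 0 0 0 90"}}

```text
time_s: 10.78
eef_pos: [517.6, -56.5, 92.8]
ee_rot: [-0.0, 0.679, 0.734, 0.0]
force: [-0.1, -0.2, -0.3]
grip_width: 0.901
grip_force: 0.0
```

{"name": "drive_tool", "arguments": {"commands": "0 0 0.05 0 0 0 90;0 0 0.1 0 0 0 90;0 0 0.15 0 0 0 90;0 0 0.2 0 0 0 90;0 0 0.2 0 0 0 90;0 0 0.2 0 0 0 90;0 0 0.2 0 0 0 60;0.06 -0.3 0.1 0 0 0 30;0.06 -0.35 0 0 0 0 0;0.06 -0.35 0 0 0 0 0;0.06 -0.35 0 0 0 0 0;0 -0.35 0 0 0 0 0;0 0 0 0 0 0 0;0 0 0 0 0 0 0"}}

```text
time_s: 11.95
eef_pos: [541.3, -227.8, 213.3]
ee_rot: [0.0, 0.68, 0.733, 0.0]
force: [0.4, 0.6, -0.1]
grip_width: -0.001
grip_force: 0.0
```

Run:
```python
from h import *
s=sense(); print(s["eef_pos"].round(1),s["force"].round(1))
a=capture("side")["pixels"]; b=capture("top")["pixels"]
cv2.imwrite("pics/i_s.png",a);cv2.imwrite("pics/i_t.png",b)
cv2.imwrite("pics/i1.png",np.hstack([cv2.resize(a[140:240,200:300],(400,400),interpolation=cv2.INTER_CUBIC),cv2.resize(b[145:245,185:285],(400,400),interpolation=cv2.INTER_CUBIC)]))
```

```text
[ 541.3 -227.8  213.3] [ 0.4  0.6 -0.1]
```

View pics/i1.png

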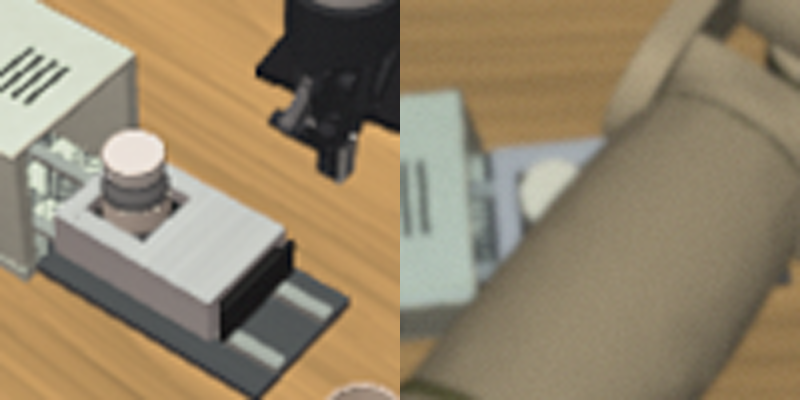

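The crop shows the jar upright in the nest at (135,175), released. Now I'll go down behind the pad.

{"name": "drive_tool", "arguments": {"commands": "-0.03 0.05 -0.2 0 0 0 0;-0.03 0.05 -0.25 0 0 0 0;-0.03 0.05 -0.25 0 0 0 0;-0.03 0.03 -0.25 0 0 0 0;0 0 -0.25 0 0 0 0;0 0 -0.2 0 0 0 0;0 0 -0.15 0 0 0 0;0 0 -0.08 0 0 0 0;0 0 0 0 0 0 0;0 0 0 0 0 0 0;0 0 0 0 0 0 0"}}

```text
time_s: 12.97
eef_pos: [530.2, -208.4, 51.1]
ee_rot: [0.001, 0.679, 0.734, 0.0]
force: [-0.2, 0.4, 0.8]
grip_width: 0.001
grip_force: 0.0
```

{"name": "drive_tool", "arguments": {"commands": "0 0.03 0 0 0 0 0;0 0.03 0 0 0 0 0;0 0.03 0 0 0 0 0;0 0.02 0 0 0 0 0;0 0.02 0 0 0 0 0;0 0 0 0 0 0 0"}}

```text
time_s: 13.47
eef_pos: [529.6, -195.0, 49.9]
ee_rot: [-0.0, 0.679, 0.734, 0.0]
force: [1.1, 0.5, 0.7]
grip_width: -0.001
grip_force: 0.0
```

{"name": "drive_tool", "arguments": {"commands": "0 0.02 0 0 0 0 0;0 0.02 0 0 0 0 0;-0.005 0.02 0 0 0 0 0;0 0.01 0 0 0 0 0;0 0.01 0 0 0 0 0;0 0 0 0 0 0 0"}}

```text
time_s: 13.97
eef_pos: [529.0, -187.3, 49.8]
ee_rot: [-0.0, 0.679, 0.734, -0.0]
force: [1.2, 0.5, 0.5]
grip_width: 0.0
grip_force: 0.0
```

{"name": "drive_tool", "arguments": {"commands": "0 0.01 0 0 0 0 0;0 0.01 0 0 0 0 0;0 0 0 0 0 0 0"}}

```text
time_s: 14.22
eef_pos: [529.1, -185.3, 49.8]
ee_rot: [-0.0, 0.679, 0.734, 0.0]
force: [0.8, -0.2, -0.2]
grip_width: 0.004
grip_force: 0.0
```

{"name": "drive_tool", "arguments": {"commands": "0 0.01 0 0 0 0 0;0 0.01 0 0 0 0 0;0 0 0 0 0 0 0"}}

```text
time_s: 14.47
eef_pos: [529.1, -183.5, 49.8]
ee_rot: [0.0, 0.679, 0.734, -0.0]
force: [-0.7, -0.9, 0.2]
grip_width: -0.003
grip_force: 0.7
```

{"name": "drive_tool", "arguments": {"commands": "0 0.01 0 0 0 0 0;0 0.01 0 0 0 0 0;0 0 0 0 0 0 0"}}

```text
time_s: 14.72
eef_pos: [528.9, -181.6, 49.8]
ee_rot: [0.0, 0.679, 0.734, -0.0]
force: [-1.5, -4.1, 0.1]
grip_width: 0.001
grip_force: 1.6
```

{"name": "drive_tool", "arguments": {"commands": "0 0.01 0 0 0 0 0;0 0.01 0 0 0 0 0;0 0 0 0 0 0 0"}}

```text
time_s: 14.97
eef_pos: [528.9, -180.0, 49.9]
ee_rot: [0.0, 0.679, 0.734, -0.001]
force: [-3.6, -6.8, 0.0]
grip_width: 0.005
grip_force: 3.2
```

{"name": "drive_tool", "arguments": {"commands": "0 0.01 0 0 0 0 0;0 0.005 0 0 0 0 0;0 0 0 0 0 0 0"}}

```text
time_s: 15.22
eef_pos: [528.9, -179.0, 49.9]
ee_rot: [0.001, 0.679, 0.734, -0.001]
force: [-4.6, -8.7, -0.2]
grip_width: 0.004
grip_force: 4.3
```

{"name": "drive_tool", "arguments": {"commands": "-0.003 0.005 0 0 0 0 0;-0.002 0.005 0 0 0 0 0;0 0 0 0 0 0 0"}}

```text
time_s: 15.47
eef_pos: [528.7, -178.3, 49.9]
ee_rot: [0.001, 0.679, 0.734, -0.001]
force: [-1.0, -11.0, -4.0]
grip_width: 0.003
grip_force: 5.1
```

{"name": "drive_tool", "arguments": {"commands": "-0.001 0.005 0 0 0 0 0;-0.001 0.005 0 0 0 0 0;0 0 0 0 0 0 0"}}

```text
time_s: 15.72
eef_pos: [528.6, -177.6, 49.9]
ee_rot: [0.002, 0.679, 0.734, -0.001]
force: [-1.9, -12.1, -2.7]
grip_width: -0.001
grip_force: 5.9
```

{"name": "drive_tool", "arguments": {"commands": "-0.001 0.005 0 0 0 0 0;0 0.005 0 0 0 0 0;0 0 0 0 0 0 0"}}

```text
time_s: 15.97
eef_pos: [528.5, -176.6, 50.0]
ee_rot: [0.002, 0.679, 0.734, -0.001]
force: [-0.5, -11.7, -3.3]
grip_width: 0.0
grip_force: 5.7
```

{"name": "drive_tool", "arguments": {"commands": "-0.001 0.005 0 0 0 0 0;0 0.005 0 0 0 0 0;0 0 0 0 0 0 0"}}

```text
time_s: 16.22
eef_pos: [528.4, -175.2, 49.9]
ee_rot: [0.001, 0.679, 0.734, -0.0]
force: [-0.7, -8.3, -2.2]
grip_width: -0.001
grip_force: 4.5
```

{"name": "drive_tool", "arguments": {"commands": "-0.001 0.005 0 0 0 0 0;0 0.005 0 0 0 0 0;0 0 0 0 0 0 0"}}

```text
time_s: 16.47
eef_pos: [528.3, -173.7, 49.9]
ee_rot: [0.001, 0.679, 0.734, -0.0]
force: [-0.4, -7.0, -2.2]
grip_width: 0.001
grip_force: 3.1
```

{"name": "drive_tool", "arguments": {"commands": "-0.001 0.005 0 0 0 0 0;0 0.005 0 0 0 0 0;0 0 0 0 0 0 0"}}

```text
time_s: 16.72
eef_pos: [528.1, -172.2, 49.9]
ee_rot: [0.0, 0.679, 0.734, -0.0]
force: [-0.7, -4.3, -1.2]
grip_width: -0.001
grip_force: 1.8
```

Broken free at about 12 N. I'll ease it along at about 20 mm/s.

{"name": "drive_tool", "arguments": {"commands": "-0.001 0.01 0 0 0 0 0;-0.001 0.01 0 0 0 0 0;-0.001 0.015 0 0 0 0 0;-0.001 0.015 0 0 0 0 0;-0.001 0.015 0 0 0 0 0;-0.001 0.015 0 0 0 0 0;-0.001 0.015 0 0 0 0 0;-0.001 0.015 0 0 0 0 0;-0.001 0.015 0 0 0 0 0;-0.001 0.015 0 0 0 0 0;-0.002 0.015 0 0 0 0 0;-0.001 0.015 0 0 0 0 0"}}

```text
time_s: 17.72
eef_pos: [526.7, -155.0, 49.8]
ee_rot: [0.0, 0.679, 0.734, -0.0]
force: [-0.2, -3.2, 0.4]
grip_width: 0.004
grip_force: 1.4
```

{"name": "drive_tool", "arguments": {"commands": "-0.001 0.015 0 0 0 0 0;-0.001 0.015 0 0 0 0 0;-0.001 0.015 0 0 0 0 0;-0.001 0.015 0 0 0 0 0;-0.002 0.015 0 0 0 0 0;-0.001 0.015 0 0 0 0 0;-0.001 0.015 0 0 0 0 0;-0.001 0.015 0 0 0 0 0;-0.001 0.015 0 0 0 0 0;-0.002 0.015 0 0 0 0 0;-0.001 0.015 0 0 0 0 0;-0.001 0.015 0 0 0 0 0"}}

```text
time_s: 18.72
eef_pos: [525.2, -136.8, 49.8]
ee_rot: [-0.0, 0.679, 0.734, -0.0]
force: [-2.3, -2.5, 0.6]
grip_width: 0.002
grip_force: 1.4
```

{"name": "drive_tool", "arguments": {"commands": "-0.001 0.015 0 0 0 0 0;-0.001 0.015 0 0 0 0 0;-0.001 0.015 0 0 0 0 0;-0.001 0.015 0 0 0 0 0;-0.002 0.015 0 0 0 0 0;-0.001 0.015 0 0 0 0 0;-0.001 0.015 0 0 0 0 0;-0.001 0.015 0 0 0 0 0;-0.001 0.015 0 0 0 0 0;-0.002 0.015 0 0 0 0 0;-0.001 0.015 0 0 0 0 0;-0.001 0.015 0 0 0 0 0"}}

```text
time_s: 19.72
eef_pos: [523.9, -118.8, 49.8]
ee_rot: [-0.0, 0.679, 0.734, 0.0]
force: [-2.2, -2.2, -0.4]
grip_width: 0.001
grip_force: 1.4
```

{"name": "drive_tool", "arguments": {"commands": "-0.001 0.015 0 0 0 0 0;-0.001 0.015 0 0 0 0 0;-0.001 0.015 0 0 0 0 0;-0.002 0.015 0 0 0 0 0;-0.001 0.015 0 0 0 0 0;-0.001 0.015 0 0 0 0 0;-0.002 0.015 0 0 0 0 0;-0.001 0.01 0 0 0 0 0;-0.001 0.01 0 0 0 0 0"}}

```text
time_s: 20.47
eef_pos: [522.8, -106.3, 49.8]
ee_rot: [0.0, 0.679, 0.734, 0.0]
force: [-0.9, -3.5, 0.4]
grip_width: 0.004
grip_force: 1.3
```

{"name": "drive_tool", "arguments": {"commands": "-0.001 0.01 0 0 0 0 0;-0.001 0.01 0 0 0 0 0;-0.001 0.01 0 0 0 0 0;-0.001 0.01 0 0 0 0 0;-0.001 0.01 0 0 0 0 0;-0.001 0.01 0 0 0 0 0"}}

```text
time_s: 20.97
eef_pos: [522.3, -100.4, 49.8]
ee_rot: [0.0, 0.679, 0.734, 0.0]
force: [-0.1, -2.1, -1.4]
grip_width: 0.003
grip_force: 1.3
```

{"name": "drive_tool", "arguments": {"commands": "-0.001 0.01 0 0 0 0 0;-0.001 0.01 0 0 0 0 0;-0.001 0.01 0 0 0 0 0;-0.001 0.01 0 0 0 0 0;-0.001 0.01 0 0 0 0 0;-0.001 0.01 0 0 0 0 0"}}

```text
time_s: 21.47
eef_pos: [521.7, -94.4, 49.8]
ee_rot: [0.0, 0.679, 0.734, 0.0]
force: [2.2, -2.9, -1.3]
grip_width: -0.002
grip_force: 1.3
```

```bash
cat > pin.py <<'E'
from h import *
p=capture("side"); a=p["pixels"]; r=cv2.imread("pics/i_s.png")
g=lambda m:cv2.cvtColor(m,cv2.COLOR_BGR2GRAY).astype(int)[140:158,182:202]
d=g(a)-g(r); print("max change",abs(d).max(),"dark px change",(g(a)<130).sum()-(g(r)<130).sum(), "top dark row",140+np.where((g(a)<130).any(1))[0].min(),140+np.where((g(r)<130).any(1))[0].min())
cv2.imwrite("pics/last_s.png",a)
E
python3 pin.py
```

```text
max change 144 dark px change 25 top dark row 140 149
```

{"name": "drive_tool", "arguments": {"commands": "-0.001 0.01 0 0 0 0 0;-0.001 0.01 0 0 0 0 0;-0.001 0.01 0 0 0 0 0;-0.001 0.01 0 0 0 0 0;-0.001 0.01 0 0 0 0 0;-0.001 0.01 0 0 0 0 0"}}

```text
time_s: 22.02
eef_pos: [521.0, -88.4, 49.9]
ee_rot: [0.0, 0.679, 0.734, 0.0]
force: [2.4, -2.6, -1.5]
grip_width: 0.001
grip_force: 1.3
```

{"name": "drive_tool", "arguments": {"commands": "-0.001 0.01 0 0 0 0 0;-0.001 0.01 0 0 0 0 0;-0.001 0.01 0 0 0 0 0;-0.001 0.01 0 0 0 0 0;-0.001 0.01 0 0 0 0 0"}}

```text
time_s: 22.43
eef_pos: [520.6, -83.5, 49.9]
ee_rot: [0.0, 0.679, 0.734, 0.0]
force: [3.6, -3.3, -0.6]
grip_width: 0.003
grip_force: 1.8
```

```bash
python3 pin.py; python3 -c "
import cv2;a=cv2.imread('pics/last_s.png')[110:230,160:310];cv2.imwrite('pics/p1.png',cv2.resize(a,(750,600),interpolation=cv2.INTER_CUBIC))"
```

```text
max change 177 dark px change 26 top dark row 140 149
```

View pics/p1.png

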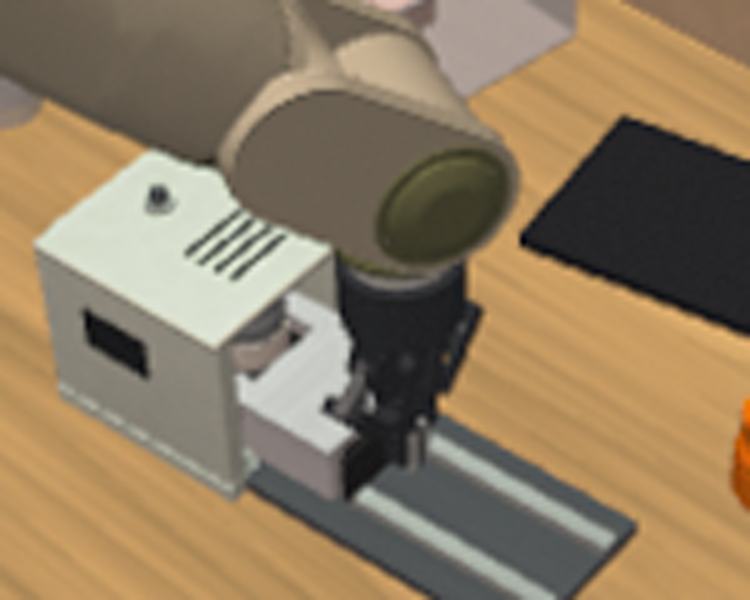

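The picture shows the jar under the hood. The pin's top at (158,190) stands a little above its collar at (160,203), so it has just begun to rise and the stop is only mm away.

```bash
cat > pin2.py <<'E'
from h import *
p=capture("side"); a=p["pixels"]; cv2.imwrite("pics/last_s.png",a)
print(sense()["force"].round(1))
for n,m in(("ref",cv2.imread("pics/i_s.png")),("now",a)):
    g=cv2.cvtColor(m,cv2.COLOR_BGR2GRAY)[143:157,187:198]; w=np.clip(170-g.astype(float),0,None)
    print(n,"dark mass",w.sum().round(),"centroid row",((w.sum(1)*np.arange(143,157)).sum()/w.sum()).round(2),"colmin per row",g.min(1).tolist())
E
python3 pin2.py
```

```text
[ 2.9 -2.8 -0.5]
ref dark mass 893.0 centroid row 149.91 colmin per row [215, 214, 214, 215, 205, 140, 71, 95, 121, 144, 203, 216, 217, 217]
now dark mass 1544.0 centroid row 149.08 colmin per row [215, 215, 215, 193, 74, 68, 47, 75, 117, 145, 204, 216, 217, 217]
```

{"name": "drive_tool", "arguments": {"commands": "0 0.01 0 0 0 0 0;0 0.01 0 0 0 0 0;0 0 0 0 0 0 0"}}

```text
time_s: 22.78
eef_pos: [520.4, -81.3, 49.8]
ee_rot: [-0.0, 0.679, 0.734, -0.0]
force: [1.5, -3.2, 0.3]
grip_width: 0.0
grip_force: 1.5
```

{"name": "drive_tool", "arguments": {"commands": "-0.001 0.01 0 0 0 0 0;-0.001 0.01 0 0 0 0 0;0 0 0 0 0 0 0"}}

```text
time_s: 23.03
eef_pos: [520.3, -79.6, 49.8]
ee_rot: [0.0, 0.679, 0.734, -0.0]
force: [1.3, -5.9, 0.6]
grip_width: -0.003
grip_force: 2.7
```

```bash
python3 pin2.py
```

```text
[ 0.9 -4.3  0.3]
ref dark mass 893.0 centroid row 149.91 colmin per row [215, 214, 214, 215, 205, 140, 71, 95, 121, 144, 203, 216, 217, 217]
now dark mass 2052.0 centroid row 148.47 colmin per row [216, 205, 142, 71, 69, 38, 38, 76, 117, 146, 205, 216, 217, 217]
```

{"name": "drive_tool", "arguments": {"commands": "0 0.01 0 0 0 0 0;-0.001 0.01 0 0 0 0 0;0 0 0 0 0 0 0"}}

```text
time_s: 23.33
eef_pos: [520.2, -78.1, 49.9]
ee_rot: [0.0, 0.679, 0.734, -0.0]
force: [0.7, -8.3, -0.4]
grip_width: -0.001
grip_force: 4.3
```

{"name": "drive_tool", "arguments": {"commands": "0 0.01 0 0 0 0 0;-0.001 0.01 0 0 0 0 0;0 0 0 0 0 0 0"}}

```text
time_s: 23.58
eef_pos: [520.1, -76.6, 49.9]
ee_rot: [0.001, 0.679, 0.734, -0.001]
force: [-0.3, -11.4, -0.4]
grip_width: 0.003
grip_force: 5.9
```

```bash
python3 pin2.py
```

```text
[  0.1 -11.5   0.7]
ref dark mass 893.0 centroid row 149.91 colmin per row [215, 214, 214, 215, 205, 140, 71, 95, 121, 144, 203, 216, 217, 217]
now dark mass 2267.0 centroid row 148.18 colmin per row [217, 195, 83, 69, 51, 39, 38, 75, 116, 146, 204, 216, 217, 217]
```

The force now climbs at about 2 N/mm, which matches pad and buffer in series, and the pin is up. One last small lean, then back off.

{"name": "drive_tool", "arguments": {"commands": "-0.001 0.01 0 0 0 0 0;0 0.005 0 0 0 0 0;0 0 0 0 0 0 0;0 0 0 0 0 0 0"}}

```text
time_s: 23.97
eef_pos: [520.0, -75.5, 49.9]
ee_rot: [0.001, 0.679, 0.734, -0.001]
force: [-0.3, -14.5, -0.4]
grip_width: -0.001
grip_force: 7.0
```

{"name": "drive_tool", "arguments": {"commands": "0 -0.01 0 0 0 0 0;0.001 -0.01 0 0 0 0 0;0.001 -0.01 0 0 0 0 0;0.001 -0.015 0 0 0 0 0;0.001 -0.02 0 0 0 0 0;0.001 -0.03 0 0 0 0 0;0.003 -0.05 0 0 0 0 0;0.005 -0.1 0 0 0 0 0;0.01 -0.2 0 0 0 0 0;0 -0.2 0 0 0 0 0;0 -0.1 0.1 0 0 0 0;0 0 0.25 0 0 0 0;0 0 0.25 0 0 0 0;0 0 0.25 0 0 0 0;0 0 0.25 0 0 0 0;0 0 0.2 0 0 0 0;0 0 0 0 0 0 0;0 0 0 0 0 0 0"}}

```text
time_s: 25.47
eef_pos: [522.3, -148.9, 180.3]
ee_rot: [0.001, 0.679, 0.734, 0.0]
force: [0.3, 0.2, -0.7]
grip_width: 0.001
grip_force: 0.0
```

```bash
python3 pin2.py
python3 - <<'E'
from h import *
p=capture("side"); a=p["pixels"]
for t in("jar","cup","pot","tape"): print(t,[(np.round(b["position"]).tolist(),round(b["confidence"],2)) for b in boxes_of(p,t)[:4]])
cv2.imwrite("pics/z.png",cv2.resize(a[120:320,150:416],(798,600),interpolation=cv2.INTER_CUBIC))
E
```

```text
[-0.6  0.4 -0.5]
ref dark mass 893.0 centroid row 149.91 colmin per row [215, 214, 214, 215, 205, 140, 71, 95, 121, 144, 203, 216, 217, 217]
now dark mass 2013.0 centroid row 148.5 colmin per row [216, 212, 162, 72, 70, 37, 37, 77, 117, 145, 205, 217, 217, 218]
jar [([354.0, 227.0], 0.91), ([314.0, 200.0], 0.84), ([375.0, 254.0], 0.55), ([212.0, 179.0], 0.51)]
cup [([289.0, 250.0], 0.73)]
pot [([263.0, 284.0], 0.57)]
tape [([345.0, 273.0], 0.64)]
```

View pics/z.png

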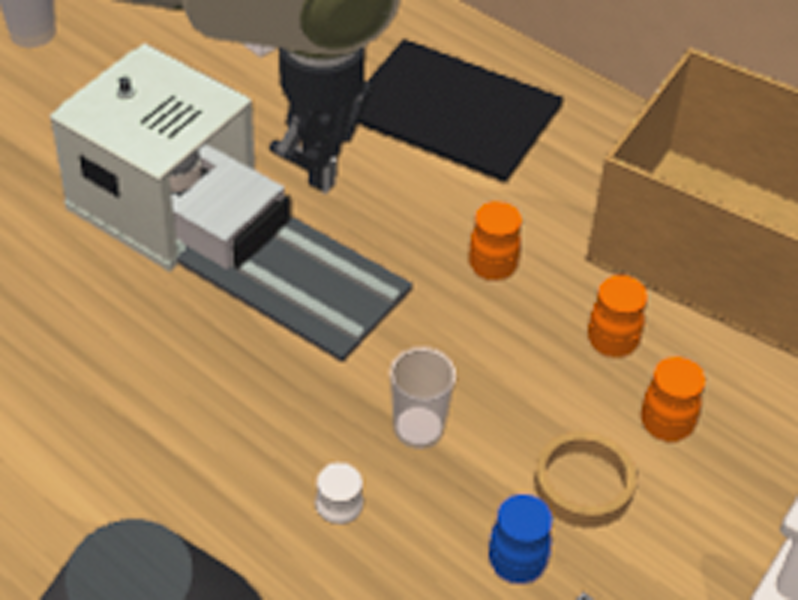

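The picture shows the carriage home, the jar upright under the hood, the pin raised at (125,88), and the bystanders where they were. I'll check the pin's height in pixels before handing in.

Run:
```python
from fit import *
for h in(0,10,12,13,15): print(h,proj(S,(503.7,107,143+h)).round(2))
```

```text
0 [191.98 149.32]
10 [191.66 146.86]
12 [191.59 146.37]
13 [191.56 146.12]
15 [191.49 145.62]
```

```bash
python3 -c "
from rig import *
print(finish_job())"
```

```text
the job is handed in; nothing more can be done
None
```

I set the jar upright in the nest and let go, then pushed the carriage home: it broke free at about 12 N, and the highest push I read was about 14.5 N. The pin measures about 12 mm up, nothing else looked moved, the gripper is clear, and I handed the job in at about 26 s; no verdict came back.

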